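# Set the live-catch mouse trap

### The job

Set the live-catch mouse trap on the linen-closet counter: with the fingertips press down the red finger tab at the end of its rocker bar, which lifts the gate at the other end, until the bar snaps under the brass catch; then let go, so that the gate stays up on its own. Only press the bar: do not touch the gate, do not lift, tip or shove the trap, and leave everything else on the counter where it stands.

Things in the scene. Friction and masses are not known exactly. Their poses are not given: they have to be found in the camera images.
- trap: Wire-mesh live-catch trap, loose, 300 x 120 x 112 mm (x, y, z) to its roof, about 0.9 kg. Origin: centre of its underside; +x points to the gate end, -x to the red tab's end, z up. The rocker bar's pivot stands on the roof over the origin, 172 mm above the underside; the gate's channels, at x = 135 mm, end 176 mm up; the brass catch on the roof, x -85 to -60, y 10 to 18 mm, ends 182 mm up
- tab (a point): Middle of the top face of the red finger tab (30 mm along the bar, 28 mm across, 4 mm thick) on the bar's end, 130 mm from the pivot on the trap's -x side. Gate shut, the bar (flat strip 10 mm wide) slopes up to the tab by 0.26 rad and the tab is 208 mm above the counter. Pressed, it swings almost straight down: 147 mm above the counter where the bar is caught, 137 mm at its stop
- rocker (a joint): Angle of the rocker bar, rad: 0 gate shut, tab up; grows as the tab is pressed. From 0.28 its side pin pushes the catch aside, at 0.5 it slips under it; let go, the bar then stays held at about 0.48. Hard stop at 0.56. It springs back if let go before it is caught. Pressing the tab takes about 1.5 to 4 N; press on nearly to the stop to be sure
- gate: Sheet-steel gate, 100 mm wide, 106 mm high, 2.5 mm thick, sliding straight up in its channels at the trap's +x end and lifted by the rocker bar through a wire stirrup on its top. Origin: middle of its lower edge; 6 mm above the trap's underside when shut, about 72 mm when the trap is set
- catch (a joint): Angle of the sprung brass catch, rad: 0 upright (at rest, and also when it holds the bar); the bar's pin pushes it back, away from the gate, to about 0.2 and it springs back to 0 over the pin
- bait_jar: Glass jar with a red lid, 64 mm across, 80 mm tall, beside the trap; origin at the centre of its underside. To be left alone
- tape_measure: Yellow and black tape measure standing on edge, 62 x 32 x 60 mm, beside the trap; origin at the centre of its underside. To be left alone
- cedar_block: Cedar moth block, 75 x 45 x 22 mm, beside the trap; origin at the centre of its underside. To be left alone
- torch: Black and blue torch lying down, 155 mm long along its x, 40 mm high; origin on its underside near the middle. To be left alone
- starch_can: Blue and white spray can, 58 mm across, 185 mm tall; origin at the centre of its underside. To be left alone
- clothes_brush: Wooden clothes brush lying bristles down, 150 x 48 x 38 mm; origin at the centre of its underside. To be left alone
- peg_tub: White tub of clothes pegs, 90 mm across, about 95 mm tall; origin at the centre of its underside. To be left alone

How it is judged:
On the way:
1. The robot presses the rocker bar down and the gate rises (value of joint rocker above 0.4 rad and contact force between the fingers and trap above 0.3 N), for 0.05 s.
At the end, for the whole second after the job is handed in: The rocker bar is held under the catch by itself (bar beyond 0.44 rad, catch back within 0.08 rad of upright), the gate's lower edge stays more than 60 mm above the trap's underside, and the trap stands flat, at rest, within 30 mm of where it stood (value of joint rocker above 0.44 rad and value of joint catch below 0.08 rad and z of gate in the frame of trap above 0.06 m and velocity of joint rocker between -0.05 and 0.05 rad/s and linear speed of trap below 0.02 m/s and angle between trap's own z axis and vertical below 0.05 rad and distance of trap from where it was at the start of the episode below 0.03 m); the robot touches nothing.
It fails at once if The gate is touched by hand (contact force between any of the fingers, the arm and gate above 0.5 N).
It fails at once if The trap is shoved more than 30 mm, tipped more than 0.12 rad, or lifted off the counter (distance of trap from where it was at the start of the episode above 0.03 m or angle between trap's own z axis and vertical above 0.12 rad or height (world z) of trap above 0.012 m).
It fails at once if Something else on the counter is moved more than 25 mm or knocked over (distance of any of bait_jar, tape_measure, cedar_block, torch, starch_can, clothes_brush, peg_tub from where it was at the start of the episode above 0.025 m or angle between any of bait_jar, tape_measure, cedar_block, torch, starch_can, clothes_brush, peg_tub's own z axis and vertical above 0.35 rad).
It also fails if it takes over 32 s, if anything falls off the work surface, if the arm or the gripper's body presses on something with over 40 N, if the wrist force passes 120 N, or if a joint passes its speed limit or range.

### The arm

A 6-joint arm with a two-finger parallel gripper is mounted at the origin on the work surface. World frame = base frame: x ahead of the robot, y to its left, z up, the work surface at z = 0. Lengths are in m, angles in rad, forces in N, time in s.
With the tool pointing down it reaches from about 0.35 to 0.775 m from the base axis. Payload 7.3 kg.
Tool frame: the origin (TCP) lies at the very end of the fingers, on their centre line; the grasp point (between the pads) lies 19 mm behind it; z points along the fingers, y is the line along which they close (so a half turn about z gives the same grasp; the last joint's range is limited). The gripper opens to 92 mm and grips with 3 to 60 N. Pads are 19 mm wide; open, the fingers measure 130 mm over their backs; the gripper's body (75 mm by 190 mm) begins 47 mm behind the grasp point.
Start: joints at [1.015, 0.342, 1.524, -0, 1.275, -0.146], TCP at [0.209, 0.482, 0.227] pointing down, gripper open.
Joint ranges: [-2.53, 2.53], [-0.77, 2.02], [0.04, 2.7], [-1, 4.14], [0.28, 2.66], [-3.11, 3.11]. Speed limits (rad/s): [2.57, 2.57, 3.14, 3.14, 3.14, 3.14].

### API

Orientations are given as [roll, pitch, yaw] about the fixed x, y, z axes, in that order (R = Rz(yaw) Ry(pitch) Rx(roll)).
In Python, from cell import robot gives the robot as it stands. The module is installed in compiled form; this text tells all that it offers.
- The arm moves only by the tool arm_command, never from a script. Its argument "moves" is a list of rows, each a list of 3 entries, a list of its own where there are three numbers: the shift along the tool's x, y, z in m, then the turn, a rotation vector about the tool's x, y, z in rad, then the finger opening in m, from 0 to 0.0918. In form: [[[dx, dy, dz], [ax, ay, az], claw], ...]. A call has exactly 5 rows; each row is the pose to reach, as a shift and turn from the pose commanded when the call began, along the tool's axes at that moment; what a row does not reach only later rows make up. A row lasts 1/10 s, in which the tool goes at most 50 mm and 8.59 degrees, less where a joint would pass 70% of its speed; a pose out of reach is approached as far as the arm can. A call with a gripper value outside its range is refused whole. The fingers move at their own pace and stop on an object; "squeeze" is the grip in N (left out, the last holds). Time passes only in rows, so rows that repeat a pose let the fingers close, or fill a call up. It gives the time, the measured TCP pose, the force, the opening and the grip force at its end, in the units of the state.
- robot.observe(): the state, without advancing time (a new reading comes with each control period).
- robot.read_camera(name): name is "scene" or "top" or "wrist"; returns the picture (420x560x3 uint8, red, green, blue); there is no depth.
- robot.camera_model(name): a dict with "fx", "fy", "cx", "cy" (pixels), "k1" (the pictures are not rectified: a ray, as slopes to the right and down, at radius r is drawn at 1 + k1 r^2 times it, then the intrinsics apply), "R" (3x3) and "t" (3): a world point X has camera coordinates R X + t. Camera axes: x right, y down, z forward; pixel columns grow to the right and rows downward; lengths in m; the calibration is good to about 2 mm. A picture is of the moment at which its call begins: read the wrist's pose just before it. camera_model takes no time and is no camera call; for the wrist camera it gives the pose at the moment of the call.
- robot.hand_in(): hands the job in; it is judged then, once.
The state is a dict: "time": time; "qpos": joint angles; "qvel": joint speeds; "joint_efforts": joint torques, N m; "tool_pos": TCP position; "tool_rot": TCP orientation; "contact_force": force on the tool from outside, world axes, zero at the start; "torque": the same for the moment, N m; "opening": finger opening in m; "grip_force": force on a finger pad.
Only numpy, scipy, OpenCV 4.12 (cv2) and the standard library are available. Lean on these libraries where they do the work, as an engineer would, in place of code of your own. Each camera call takes 0.05 s, during which the arm holds its last target. There are 200 camera calls.

## Working session

There is one attempt and no reset: what is moved stays moved. The work goes in short steps, Python scripts to look and compute and a tool call to move; the robot and the scene stay as the last step left them, time stands still between calls to the robot, and variables do not carry over. Pictures are saved under pics/ and viewed, at most 10 in all, crops included, and the job is handed in when it is done.

Besides the shell and the picture viewer there is one more tool, called after ">>>" as name(argument=value, ...) on one line, values as JSON. arm_command: Moves the arm, as the interface text tells. Its arguments: {"type":"object","properties":{"moves":{"type":"array"},"squeeze":{"type":"number"}},"required":["moves"]}

```bash
mkdir -p pics; cat > h.py <<'E'
import numpy as np, cv2
from cell import robot
def ray(cm,u,v):
    K=np.array([[cm['fx'],0,cm['cx']],[0,cm['fy'],cm['cy']],[0,0,1.]])
    p=cv2.undistortPoints(np.array([[[u,v]]],float),K,np.array([cm['k1'],0,0,0,0.]))[0,0]
    # model: distorted = x(1+k1 r^2), same as cv2
    R=np.array(cm['R']);t=np.array(cm['t'])
    return -R.T@t, R.T@np.array([p[0],p[1],1])
def plane(cm,u,v,z):
    o,d=ray(cm,u,v); return o+d*(z-o[2])/d[2]
def tri(cm1,p1,cm2,p2):
    o1,d1=ray(cm1,*p1);o2,d2=ray(cm2,*p2)
    s=np.linalg.lstsq(np.c_[d1,-d2],o2-o1,rcond=None)[0]
    a=o1+d1*s[0];b=o2+d2*s[1];return (a+b)/2,np.linalg.norm(a-b)
def snap(n,f):
    im=robot.read_camera(n);cv2.imwrite('pics/'+f,im[:,:,::-1]);return im
def reds(im):
    h=cv2.cvtColor(im,cv2.COLOR_RGB2HSV)
    m=(((h[...,0]<8)|(h[...,0]>172))&(h[...,1]>150)&(h[...,2]>70)).astype(np.uint8)
    n,l,s,c=cv2.connectedComponentsWithStats(m)
    return [(s[i].tolist(),c[i].round(1).tolist()) for i in range(1,n) if s[i,4]>25]
E
python3 - <<'E'
from h import *
for n in('top','scene'):
    im=snap(n,n+'1.png');print(n,reds(im))
s=robot.observe();print(s['time'],s['tool_pos'],s['tool_rot'])
E
```

```text
top [([266, 169, 14, 15, 168], [272.5, 176.2]), ([109, 171, 22, 66, 237], [124.5, 204.9]), ([252, 216, 10, 9, 60], [257.0, 220.1])]
scene [([67, 15, 14, 13, 140], [73.8, 21.2]), ([479, 128, 16, 11, 89], [485.0, 133.6]), ([293, 193, 10, 10, 81], [297.6, 197.2]), ([231, 251, 20, 18, 276], [240.3, 259.3]), ([417, 406, 11, 14, 90], [420.8, 413.5])]
0.1 [0.20892604 0.48123323 0.22611799] [-3.14022466e+00 -2.55492668e-04  2.73178361e+00]
```

View pics/top1.png

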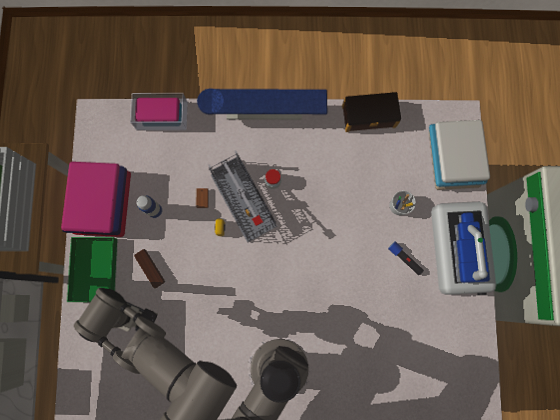

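View pics/scene1.png

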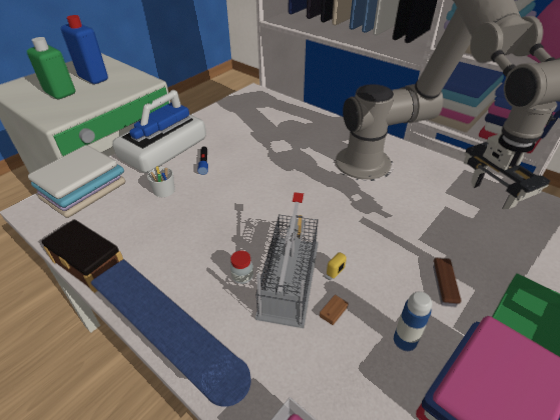

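The top view shows the trap with its gate end up-left near (223,160). The red tab is at (257,220) and the jar lid at (272,176). In the scene view the tab is at (298,197), and it is clear of its neighbours.

```bash
python3 - <<'E'
from h import *
t=robot.camera_model('top');s=robot.camera_model('scene')
p,e=tri(t,(257,220.1),s,(297.6,197.2));print('tab',p,e, plane(t,257,220.1,.208),plane(s,297.6,197.2,.208))
print('lid',tri(t,(272.5,176.2),s,(240.3,259.3)))
for c in[(210,165),(237,153),(247,241),(274,230)]:print(plane(t,*c,.112))
im=cv2.imread('pics/top1.png')[140:255,195:295];cv2.imwrite('pics/crop.png',cv2.resize(im,None,fx=5,fy=5,interpolation=cv2.INTER_CUBIC))
E
```

```text
tab [0.51918216 0.07800259 0.2074165 ] 0.0012841194888896957 [0.51945357 0.07745068 0.208     ] [0.51939836 0.07896298 0.208     ]
lid (array([0.70750656, 0.02583368, 0.07317217]), np.float64(0.0015334707115157238))
[0.74062722 0.25632038 0.112     ]
[0.7868323  0.15715601 0.112     ]
[0.45835778 0.11636605 0.112     ]
[0.49838206 0.01922327 0.112     ]
```

View pics/crop.png

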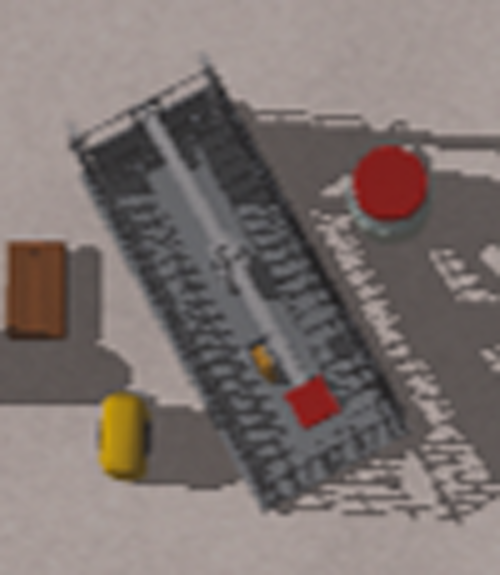

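```bash
cat >> h.py <<'E'
from scipy.spatial.transform import Rotation as Ro
def delta(target,axis_dir):
    s=robot.observe();R=Ro.from_euler('xyz',s['tool_rot']);M=R.as_matrix()
    best=None
    for k in(0,np.pi):
        x=np.array([np.cos(axis_dir+k),np.sin(axis_dir+k),0]);z=np.array([0,0,-1.]);T=np.c_[x,np.cross(z,x),z]
        rv=Ro.from_matrix(M.T@T).as_rotvec()
        print('turn',rv.round(4),'q6',s['qpos'][5].round(3))
    print('shift',(M.T@(np.array(target)-s['tool_pos'])).round(4),'pos',np.round(s['tool_pos'],4),'F',np.round(s['contact_force'],2),'t',s['time'])
E
python3 - <<'E'
from h import *
t=robot.camera_model('top')
a=plane(t,195+75/5,140+140/5,.176);b=plane(t,195+207/5,140+65/5,.176);m=(a+b)/2
tab=np.array([.5192,.078,.2075]);d=m-tab;th=np.arctan2(d[1],d[0]);print(m,np.hypot(*d[:2]),th)
print('across',np.arctan2(*(a-b)[1::-1]))
delta(tab+[0,0,.055],th)
E
```

```text
[0.7399776  0.20087635 0.176     ] 0.2526684529779591 0.5078669837025444
across 2.108636814612603
turn [-1.0000e-03  1.4000e-03  2.2239e+00] q6 -0.146
turn [-1.200e-03 -9.000e-04 -9.177e-01] q6 -0.146
shift [-0.4452 -0.2463 -0.0362] pos [0.2089 0.4812 0.2261] F [-0.49  0.04 -0.33] t 0.1
```

>>> arm_command(moves=[[[0,0,-0.036],[0,0,-0.1],0],[[-0.035,-0.02,-0.036],[0,0,-0.2],0],[[-0.07,-0.04,-0.036],[0,0,-0.3],0],[[-0.11,-0.06,-0.036],[0,0,-0.4],0],[[-0.145,-0.08,-0.036],[0,0,-0.5],0]], squeeze=10)

```text
time: 0.6
tool_pos: [0.311, 0.3489, 0.2625]
tool_rot: [-3.141, -0.0, -3.047]
contact_force: [-0.1, -0.1, 0.3]
opening: 0.057
grip_force: 0.0
```

```bash
python3 -c "
from h import *
delta([.5192,.078,.2625],.515)"
```

```text
turn [-4.0000e-04  4.0000e-04  2.7213e+00] q6 -0.987
turn [-3.000e-04 -3.000e-04 -4.203e-01] q6 -0.987
shift [-0.1817 -0.2894  0.    ] pos [0.311  0.3489 0.2625] F [-0.06 -0.05  0.3 ] t 0.6
```

>>> arm_command(moves=[[[-0.022,-0.036,0],[0,0,-0.08],0],[[-0.045,-0.072,0],[0,0,-0.17],0],[[-0.068,-0.108,0],[0,0,-0.25],0],[[-0.09,-0.145,0],[0,0,-0.34],0],[[-0.113,-0.18,0],[0,0,-0.42],0]])

```text
time: 1.1
tool_pos: [0.4396, 0.1796, 0.2625]
tool_rot: [3.141, -0.0, -2.628]
contact_force: [0.0, 0.3, -0.2]
opening: 0.0163
grip_force: 0.0
```

```bash
python3 -c "
from h import *
delta([.5192,.078,.2625],.515)
snap('wrist','w1.png')"
```

```text
turn [-7.0000e-04 -4.0000e-04  3.1401e+00] q6 -1.858
turn [ 0.0002 -0.0004 -0.0014] q6 -1.858
shift [-0.0194 -0.1276 -0.    ] pos [0.4396 0.1796 0.2625] F [ 0.03  0.34 -0.23] t 1.1
```

View pics/w1.png

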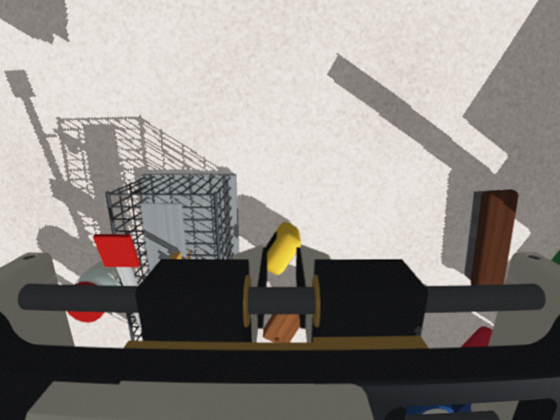

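The wrist view shows the tab at about (117,250), left of the closing fingers. The trap's axis runs straight along the image. Next I'll check the tab position from this view.

```bash
python3 -c "
from h import *
cm=robot.camera_model('wrist');r=reds(cv2.imread('pics/w1.png')[:,:,::-1].copy());print(r)
for s,c in r: print(plane(cm,*c,.208).round(4))"
```

```text
[([94, 234, 46, 33, 1196], [116.8, 250.2]), ([79, 282, 15, 3, 35], [85.2, 283.2]), ([68, 311, 36, 11, 273], [85.4, 315.2]), ([462, 327, 30, 20, 351], [479.1, 338.0])]
[0.521  0.0713 0.208 ]
[0.5625 0.0581 0.208 ]
[0.5925 0.0677 0.208 ]
[0.446  0.3726 0.208 ]
```

>>> arm_command(moves=[[[-0.004,-0.026,0],[0,0,0],0],[[-0.008,-0.052,0],[0,0,0],0],[[-0.012,-0.078,0],[0,0,0],0],[[-0.016,-0.103,0],[0,0,0],0],[[-0.0195,-0.1275,0],[0,0,0],0]])

```text
time: 1.65
tool_pos: [0.5186, 0.0789, 0.2623]
tool_rot: [3.141, -0.001, -2.632]
contact_force: [-0.7, -0.2, -0.1]
opening: 0.0006
grip_force: 0.0
```

```bash
python3 -c "
from h import *
delta([.5192,.078,.2625],.515)
cm=robot.camera_model('wrist');im=snap('wrist','w2.png')
for s,c in reds(im): print(s,c,plane(cm,*c,.208).round(4))"
```

```text
turn [-1.1000e-03 -8.0000e-04  3.1362e+00] q6 -2.076
turn [ 0.0005 -0.0007 -0.0054] q6 -2.076
shift [-0.0001 -0.001  -0.0002] pos [0.5186 0.0789 0.2623] F [-0.74 -0.16 -0.09] t 1.65
[260, 210, 39, 36, 1275] [279.1, 227.3] [0.5173 0.0752 0.208 ]
[155, 271, 22, 16, 196] [165.4, 279.2] [0.5995 0.0178 0.208 ]
[459, 404, 12, 8, 87] [464.6, 407.7] [0.5924 0.3211 0.208 ]
```

View pics/w2.png

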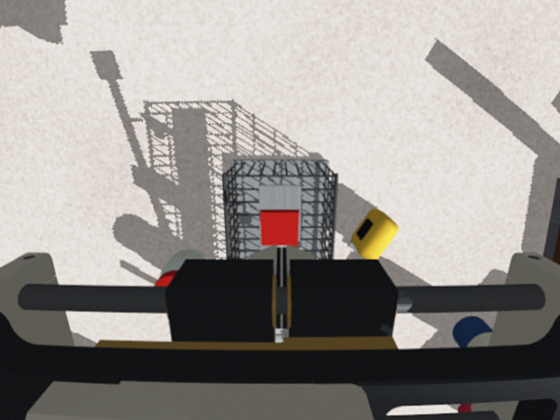

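The closed fingers line up with the tab, which is at (279,227), so I'll press down.

>>> arm_command(moves=[[[0.002,0,0.02],[0,0,0],0],[[0.002,0,0.04],[0,0,0],0],[[0.002,0,0.05],[0,0,0],0],[[0.002,0,0.058],[0,0,0],0],[[0.002,0,0.065],[0,0,0],0]])

```text
time: 2.2
tool_pos: [0.5167, 0.0788, 0.1977]
tool_rot: [-3.141, 0.0, -2.631]
contact_force: [-1.1, 0.2, 3.3]
opening: 0.0001
grip_force: 0.9
```

>>> arm_command(moves=[[[0,0,0.01],[0,0,0],0],[[0,0,0.02],[0,0,0],0],[[0,0,0.028],[0,0,0],0],[[0,0,0.036],[0,0,0],0],[[0,0,0.042],[0,0,0],0]])

```text
time: 2.7
tool_pos: [0.5172, 0.0788, 0.1554]
tool_rot: [-3.141, 0.002, -2.632]
contact_force: [0.6, 1.5, 3.5]
opening: -0.0
grip_force: 1.4
```

>>> arm_command(moves=[[[0,0,0.004],[0,0,0],0],[[0,0,0.008],[0,0,0],0],[[0,0,0.012],[0,0,0],0],[[0,0,0.015],[0,0,0],0],[[0,0,0.015],[0,0,0],0]])

```text
time: 3.2
tool_pos: [0.5163, 0.0785, 0.1403]
tool_rot: [3.141, -0.001, -2.631]
contact_force: [-0.1, -0.3, 2.4]
opening: 0.0005
grip_force: 1.3
```

>>> arm_command(moves=[[[0,0,0.001],[0,0,0],0],[[0,0,0.002],[0,0,0],0],[[0,0,0.003],[0,0,0],0],[[0,0,0.003],[0,0,0],0],[[0,0,0.003],[0,0,0],0]])

```text
time: 3.7
tool_pos: [0.5169, 0.0787, 0.1382]
tool_rot: [-3.141, 0.001, -2.631]
contact_force: [0.7, 1.1, 5.6]
opening: 0.0004
grip_force: 2.5
```

Force is rising, so the bar is at its stop. I'll release slowly, then lift.

>>> arm_command(moves=[[[0,0,-0.004],[0,0,0],0],[[0,0,-0.008],[0,0,0],0],[[0,0,-0.012],[0,0,0],0],[[0,0,-0.018],[0,0,0],0],[[0,0,-0.024],[0,0,0],0]])

```text
time: 4.2
tool_pos: [0.5166, 0.0787, 0.162]
tool_rot: [3.141, 0.0, -2.631]
contact_force: [-0.2, -0.8, 0.6]
opening: 0.0001
grip_force: 0.0
```

>>> arm_command(moves=[[[0,0,-0.02],[0,0,0],0],[[0,0,-0.05],[0,0,0],0],[[0,0,-0.08],[0,0,0],0],[[0,0,-0.1],[0,0,0],0],[[0,0,-0.11],[0,0,0],0]])

```text
time: 4.7
tool_pos: [0.5173, 0.0787, 0.274]
tool_rot: [-3.14, 0.003, -2.631]
contact_force: [-0.7, -0.3, -0.7]
opening: 0.0004
grip_force: 0.0
```

```bash
python3 -c "
from h import *
snap('scene','s2.png')
im=cv2.imread('pics/s2.png')[150:350,200:400];cv2.imwrite('pics/s2c.png',cv2.resize(im,None,fx=3,fy=3,interpolation=cv2.INTER_CUBIC))
cm=robot.camera_model('wrist');im=snap('wrist','w3.png')
for s,c in reds(im): print(s,c,plane(cm,*c,.147).round(4))
print(robot.observe()['contact_force'])"
```

```text
[266, 186, 28, 30, 839] [279.5, 200.5] [0.5159 0.0744 0.147 ]
[158, 266, 22, 21, 242] [167.5, 276.6] [0.6473 0.0109 0.147 ]
[455, 404, 16, 8, 107] [463.1, 407.2] [0.6417 0.4167 0.147 ]
[ 0.62674116  0.13724502 -0.19442496]
```

View pics/s2c.png

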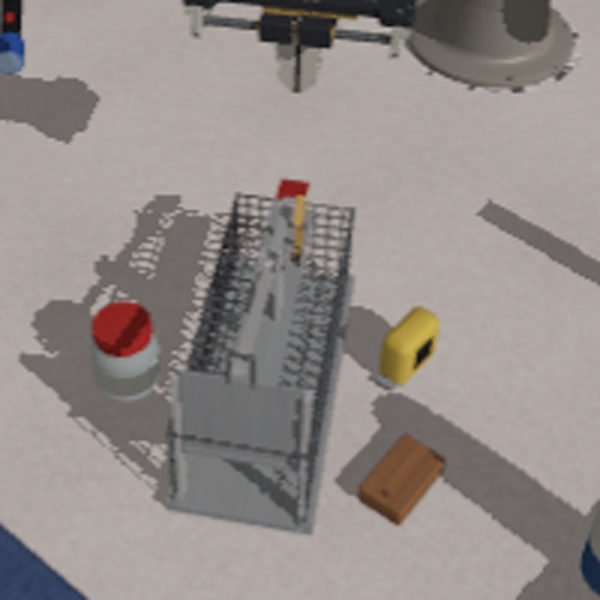

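The gate is up (raised above its channels), the bar's tab sits low at (293,188) in the crop, and the catch is upright. The gripper is clear of everything.

```bash
python3 -c "
from cell import robot
print(robot.hand_in())"
```

```text
the job is handed in; nothing more can be done
None
```

The trap is set and the job is handed in: the last picture shows the gate up on its own, the bar held under the catch and nothing else moved, though the hand-in returned no verdict.

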